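Dial the media selector to orange and take it

TASK

Set the media selector to its orange source: with a fingertip on the black rubber rim, turn the wheel until the orange sector stands centred in the window of the metal bridge, then, with orange showing, press the white button fully home and let go. The wheel floats on a soft spring, so press it gently, about 6 to 12 N, never hard enough to bottom it, and leave everything else on the shelf where it is.

Things in the scene. Friction and masses are not known exactly. Their poses are not given: they have to be found in the camera images.
- selector: Charcoal selector box, fixed, 210 mm (its x) by 250 mm (its y), flat top 50 mm above the shelf. Origin: centre of its underside; x points away from the robot's side towards the bridge, z up. A dark steel bridge covers part of the wheel: 56 mm wide in y, from x = 24 to 100 mm, underside 78 mm and top 82 mm above the shelf. The rest of the wheel is open from above.
- axis (a point): On the wheel's upright axis, level with the box top (x = 0, y = +30 mm of the box, 50 mm above the shelf). The wheel is a 168 mm disc: coloured sectors from 28 to 52 mm radius, flat black rubber rim from 52 to 84 mm. It turns against friction of 0.3 N m (about 4.5 N at 66 mm radius) and stays where left; a finger pressed too lightly slips.
- rim (a point): Spot on the box top under the middle of the rubber rim, 66 mm from the axis on the side opposite the window; does not move. The rubber stands 6 to 22 mm above this point: this differs each time and is not measured, so feel for it. The whole wheel sinks under a finger on a spring: about 2 to 3 N to start, 3 N more per mm, hard stop after 5 mm (about 18 N).
- window (a point): Centre of the window in the bridge, at its top face, 41 mm from the wheel axis towards the box's +x; the opening is 22 mm (radially) by 24 mm.
- dial (a joint): Turn of the wheel, rad, counter-clockwise seen from above counts up. At 0 (or a full turn, 6.28) the orange sector, marked with a white dot, is centred in the window. Five sectors of 72 degrees, going counter-clockwise: orange, white, blue, green, violet. Starts between 0.9 and 5.4; free to turn either way.
- take (a joint): Travel of the white push button, m: 0 is up, 0.006 fully home; springs back, about 5 N fully down. Its cap is 32 mm across.
- take_top (a point): Centre of the white button's top face (moves down with it); button at x = -40, y = -90 mm of the box.
- latchbox: Sky-blue plastic latch box, snapped shut, 124 x 174 x 75 mm; origin under its centre. Leave alone.
- pad_a: Grey game controller, about 95 x 150 x 50 mm; origin under its centre. Leave alone.
- pad_b: The matching grey game controller, same size. Leave alone.
- spoonrest: Stainless spoon-shaped remote rest, 175 mm long, 72 mm wide, 12 mm high; origin on the shelf near its middle, x towards the bowl. Leave alone.
- planter: White ceramic planter with a small plant, 92 mm across, 120 mm high; origin under its centre. Leave alone.
- gamecase_low: Lower of two stacked glossy game cases, 190 x 135 x 14 mm each; origin under its centre. Leave alone.
- gamecase_top: Upper game case, lying on the lower. Leave alone.

How it is judged:
By the outcome, as a careful person would: the job done as asked, in the order asked, and still so for the second after the job is handed in, with the robot touching nothing.
It also fails if it takes over 67 s, if anything falls off the work surface, if the arm or the gripper's body presses on something with over 40 N, if the wrist force passes 120 N, or if a joint passes its speed limit or range.

ROBOT

A 6-joint arm with a two-finger parallel gripper is mounted at the origin on the work surface. World frame = base frame: x ahead of the robot, y to its left, z up, the work surface at z = 0. Lengths are in m, angles in degrees, forces in N, time in s.
With the tool pointing down it reaches from about 0.35 to 0.8 m from the base axis. Payload 7.3 kg.
Tool frame: the origin (TCP) lies midway between the tips of the shut fingers; the grasp point (between the pads) lies 19 mm behind it; x points along the fingers, z is the direction in which the jaws open and shut, and the axes are right-handed (so a half turn about x gives the same grasp; the last joint's range is limited). The gripper opens to 85 mm and grips with 20 to 120 N. Pads are 22 mm wide; open, the fingers measure 114 mm over their backs; the gripper's body (76 mm by 85 mm) begins 54 mm behind the grasp point. The pads swing forward as they close: fully open they stand 13 mm farther back than shut.
Start: joints at [-74.427, 19.595, 87.324, -0, 73.075, -8.365], TCP at [0.213, -0.48, 0.231] pointing down, gripper open.
Joint ranges: [-145.02, 145.02], [-44.19, 115.74], [2.07, 154.8], [-57.11, 237.11], [16.16, 152.29], [-177.93, 177.93]. Speed limits (degrees/s): [147.25, 147.25, 180, 180, 180, 180].

INTERFACE

Orientations are given as [roll, pitch, yaw] about the fixed x, y, z axes, in that order (R = Rz(yaw) Ry(pitch) Rx(roll)).
In Python, from cell import read_state, camera, hand_in gives the robot as it stands. The module is installed in compiled form; this text tells all that it offers.
- The arm moves only by the shell command python3 -m creep 'ROWS'. ROWS is JSON, one flat list of numbers, 5 for each row, row after row: the opening, from 0 (shut) to 1 (fully open), then the shift along the tool's x, y, z in cm, then the turn about the tool's x in rad. In form: [gripper, x, y, z, twist, gripper, x, y, z, twist, ...]. A call has 1 to 12 rows; each row shifts and turns the commanded pose from where the row before left it, along the tool's axes as they then stand; what a row does not reach is not made up. A row lasts 1/10 s, in which the tool goes at most 50 mm and 8.59 degrees, less where a joint would pass 70% of its speed; a pose out of reach is approached as far as the arm can. A call is refused whole if a number of a shift passes 5 or a number of a turn 0.15, either way. A call with a gripper value outside its range is refused whole. The fingers move at their own pace and stop on an object; the grip force is fixed at half the most. Time passes only in rows, so rows that do not move let the fingers close. It gives the time, the measured TCP pose, the force and the opening at its end, in the units of the state.
- read_state(): the state, without advancing time (a new reading comes with each control period).
- camera(name): name is "scene" or "side" or "wrist"; returns a dict with "frame" (384x512x3 uint8, red, green, blue), "z_map" (384x512 float32, m along the optical axis (not along the pixel's ray), 0 where there is no reading), "fx", "fy", "cx", "cy" (pixels), "rvec" (rotation vector, rad) and "tvec" (3), from world to camera coordinates, as OpenCV has them. Camera axes: x right, y down, z forward; pixel columns grow to the right and rows downward; lengths in m; the calibration is good to about 2 mm. A picture is of the moment at which its call begins.
- hand_in(): hands the job in, once; it reports no verdict.
The state is a dict: "time_s": time; "joint_positions": joint angles; "qd": joint speeds; "tau": joint torques, N m; "eef_pos": TCP position; "eef_rot": TCP orientation; "contact_force": force on the tool from outside, world axes, zero at the start; "moment": the same for the moment, N m; "grip_width": finger opening in m.
Only numpy, scipy, OpenCV 4.12 (cv2) and the standard library are available. Lean on these libraries where they do the work, as an engineer would, in place of code of your own. Each camera call takes 0.05 s, during which the arm holds its last target. There are 200 camera calls.

## Working session

There is one attempt and no reset: what is moved stays moved. The work goes in short steps, Python scripts to look and compute and a shell command to move; the robot and the scene stay as the last step left them, time stands still between calls to the robot, and variables do not carry over. Pictures are saved under pics/ and viewed, about 8 in all and at most 12, crops included, and the job is handed in when it is done.

```bash
mkdir -p pics
cat > h.py <<'E'
import numpy as np, cv2
from cell import read_state, camera, hand_in
def cam(n):
    c=camera(n); c['R']=cv2.Rodrigues(np.array(c['rvec'],float))[0]; c['t']=np.array(c['tvec'],float).ravel(); return c
def ray(c,u,v,z):
    d=c['R'].T@np.array([(u-c['cx'])/c['fx'],(v-c['cy'])/c['fy'],1]); o=-c['R'].T@c['t']
    return o+d*(z-o[2])/d[2]
def cloud(c):
    v,u=np.mgrid[0:384,0:512]; Z=c['z_map']
    P=np.stack([(u-c['cx'])/c['fx']*Z,(v-c['cy'])/c['fy']*Z,Z],-1)
    return (P-c['t'])@c['R']
def save(c,n): cv2.imwrite('pics/'+n,c['frame'][:,:,::-1])
E
python3 - <<'E'
from h import *
a=cam('scene');b=cam('side')
cv2.imwrite('pics/1.png',cv2.resize(np.vstack([a['frame'],b['frame']])[:,:,::-1],None,fx=.78,fy=.78))
save(a,'scene.png');
print(read_state())
for c in (a,b): print(-c['R'].T@c['t'])
E
```

```text
{'time_s': 0.1, 'joint_positions': array([-7.44276115e+01,  1.96326239e+01,  8.73705567e+01,  2.15762047e-03,
        7.30749163e+01, -8.36490670e+00]), 'qd': array([-0.01431657, -0.20126931, -0.07575344, -0.01755833,  0.07330735,
       -0.05906974]), 'tau': array([ 1.92608866e-03, -4.34443116e+01, -2.46492505e+01, -1.82087856e-04,
        4.67200080e-03,  1.69858674e-05]), 'eef_pos': array([ 0.21295074, -0.4794925 ,  0.23070114]), 'eef_rot': array([170.12169994,  89.92187583, 104.05836562]), 'contact_force': array([-0.20199014,  0.64394888, -0.17868654]), 'moment': array([-0.02395977,  0.00236192,  0.04732753]), 'grip_width': 0.0857185366297748}
[ 1.4789042  -0.31228998  0.83045914]
[ 0.03009851 -1.39435745  0.90205395]
```

View pics/1.png

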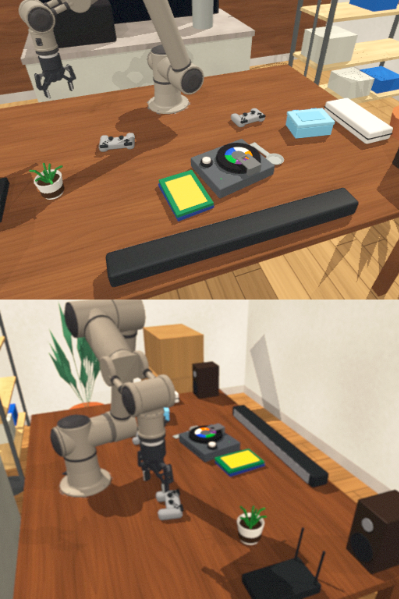

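The selector is at about scene pixel (300,210): white button at (264,206), wheel at (307,198), spoon rest partly beside it. I'll look closer and measure.

Run:
```python
from h import *
a=cam('scene')
cv2.imwrite('pics/2.png',cv2.resize(a['frame'][165:255,230:380,::-1],None,fx=5,fy=5,interpolation=cv2.INTER_CUBIC))
P=cloud(a); np.save('P.npy',P)
m=(abs(P[...,2]-.05)<.004); m[:165]=0;m[255:]=0;m[:,:230]=0;m[:,380:]=0
m=cv2.morphologyEx(m.astype(np.uint8),cv2.MORPH_OPEN,np.ones((3,3)))
n,l,s,ce=cv2.connectedComponentsWithStats(m); k=1+np.argmax(s[1:,4]); print(s[1:])
# include everything above 46mm connected (wheel, bridge)
m2=((P[...,2]>.044)&(P[...,2]<.1)).astype(np.uint8); m2[:165]=0;m2[255:]=0;m2[:,:230]=0;m2[:,380:]=0
m2=cv2.morphologyEx(m2,cv2.MORPH_OPEN,np.ones((3,3)))
n,l,s,ce=cv2.connectedComponentsWithStats(m2);k=1+np.argmax(s[1:,4])
Q=P[(l==k)&(P[...,2]<.056)]
r=cv2.minAreaRect(Q[:,:2].astype(np.float32)*1000); print(r,cv2.boxPoints(r))
# heights
for z in (.056,.06,.065,.07,.075,.08,.085): 
    q=P[(l==k)&(abs(P[...,2]-z)<.0025)]; print(z,len(q),q.mean(0) if len(q) else '')
hsv=cv2.cvtColor(a['frame'],cv2.COLOR_RGB2HSV)
w=((hsv[...,1]<40)&(hsv[...,2]>170)).astype(np.uint8);w[:165]=0;w[255:]=0;w[:,:230]=0;w[:,380:]=0
n,l2,s,ce=cv2.connectedComponentsWithStats(w)
for i in range(1,n):
    if s[i,4]>5: print(s[i],ce[i],P[l2==i].mean(0), np.median(P[l2==i],0))
```

```text
[[ 303  179   12    5   46]
 [ 246  190   80   54 1462]
 [ 334  199   17   21  209]
 [ 331  220    3    3    9]]
((614.8635864257812, 101.37094116210938), (216.3167724609375, 251.3893280029297), 12.23281192779541) [[482.5282    201.29459  ]
 [535.7937    -44.38688  ]
 [747.199       1.4472961]
 [693.9335    247.12875  ]]
0.056 134 [0.65737417 0.08213304 0.05549147]
0.06 124 [0.64945745 0.06635823 0.06014266]
0.065 607 [0.61039265 0.11370454 0.06603668]
0.07 790 [0.60808803 0.12086542 0.06916617]
0.075 46 [0.64911721 0.07980047 0.07412928]
0.08 195 [0.67431163 0.14503335 0.0810023 ]
0.085 144 [0.67538729 0.14261662 0.08357036]
[320 183  44  28 359] [345.69637883 198.88857939] [0.58531757 0.28640131 0.009888  ] [0.59417747 0.28567766 0.00715963]
[300 189  18   7  80] [308.4625 191.35  ] [0.59009322 0.14938564 0.0777887 ] [0.57976112 0.15704499 0.06817706]
[259 201  11   9  80] [264.275  204.8375] [0.59708888 0.00464773 0.06963307] [0.59839592 0.00392227 0.07130361]
```

View pics/2.png

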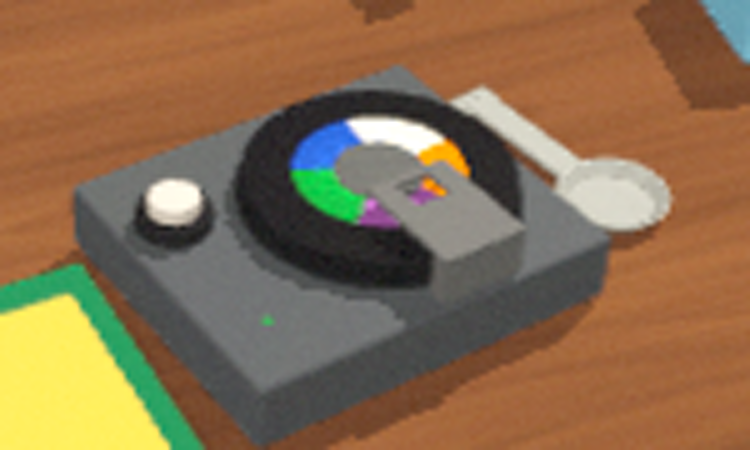

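Box top fit: centre about (0.615, 0.101), yaw 12.2° and size 216×251, which matches the given size. The button cross-checks at (0.597, 0.005). The window shows violet with orange on its +y side, so orange needs roughly 0.9 rad clockwise. Next I'll measure the sector boundaries and plan.

```bash
cat >> h.py <<'E'
from scipy.spatial.transform import Rotation as Ro
yaw=np.radians(12.2); C=np.array([.6145,.1012])
B=np.array([[np.cos(yaw),-np.sin(yaw)],[np.sin(yaw),np.cos(yaw)]])
def w(p): return C+B@np.array(p)
AX=w([0,.03]); BT=w([-.04,-.09])
def sectors(c,z=.069):
    hsv=cv2.cvtColor(c['frame'],cv2.COLOR_RGB2HSV).astype(int)
    v,u=np.mgrid[0:384,0:512]
    D=np.stack([(u-c['cx'])/c['fx'],(v-c['cy'])/c['fy'],np.ones(u.shape)],-1)@c['R']; o=-c['R'].T@c['t']
    X=o+D*((z-o[2])/D[...,2])[...,None]
    L=(X[...,:2]-AX)@B; r=np.hypot(L[...,0],L[...,1]); th=np.degrees(np.arctan2(L[...,1],L[...,0]))%360
    ring=(r>.031)&(r<.049); H,S,V=hsv[...,0],hsv[...,1],hsv[...,2]
    cl={'orange':(S>120)&(H>8)&(H<25)&(V>150),'white':(S<50)&(V>180),'blue':(S>100)&(H>100)&(H<122)&(V>120),'green':(S>100)&(H>45)&(H<80)&(V>100),'violet':(S>70)&(H>125)&(H<165)&(V>80)}
    for k,m in cl.items():
        t=th[m&ring]
        if len(t)>4: 
            t0=np.degrees(np.angle(np.exp(1j*np.radians(t)).mean())); d=(t-t0+180)%360-180
            print(k,len(t),'mean',round(t0%360,1),'lo/hi',np.round((t0+np.percentile(d,[3,97]))%360,1))
def go(xy,z):
    s=read_state(); T=Ro.from_euler('xyz',s['eef_rot'],degrees=True).as_matrix()
    d=np.array([*xy,z])-s['eef_pos']; print('tool-frame cm',np.round(T.T@d*100,2),'tcp',np.round(s['eef_pos'],4),'F',np.round(s['contact_force'],2),'t',s['time_s']); return T
E
python3 - <<'E'
from h import *
print(AX,BT)
sectors(cam('scene'))
c=cam('scene')
P=cloud(c);L=(P[...,:2]-AX)@B;r=np.hypot(L[...,0],L[...,1]);m=(r>.056)&(r<.08)&(abs(L[...,1])>.04); print('rim z',np.percentile(P[m][:,2],[10,50,90]))
for ph in (180,200): print(ph,AX+B@(.066*np.array([np.cos(np.radians(ph)),np.sin(np.radians(ph))])))
p=AX+B@(.066*np.array([np.cos(np.radians(205)),np.sin(np.radians(205))]))
T=go(p,.2);print(np.round(T,3)); print('z axis in box angle',np.degrees(np.arctan2(T[1,2],T[0,2]))-12.2)
E
```

```text
[0.60816026 0.13052248] [0.5944226  0.00477958]
orange 29 mean 66.4 lo/hi [26.1 88.9]
white 61 mean 130.3 lo/hi [ 97.2 162.6]
blue 61 mean 203.1 lo/hi [170.2 235.9]
green 64 mean 275.5 lo/hi [242.4 307.7]
violet 25 mean 337.7 lo/hi [312.7  17.3]
rim z [-0.75195024  0.06659612  0.06930592]
180 [0.54365081 0.11657504]
200 [0.55231151 0.09535264]
tool-frame cm [  3.13  54.45 -38.22] tcp [ 0.213  -0.4797  0.231 ] F [ 0.01  0.88 -0.18] t 0.25
[[-0.     0.914  0.406]
 [ 0.001  0.406 -0.914]
 [-1.     0.    -0.001]]
z axis in box angle -78.26460102321745
```

Orange centre is at about 59° counter-clockwise, estimated from each sector (white−72, blue−144, green−216 give 58.3, 59.1, 59.5). I'll put the finger at 210° on the rim and sweep it clockwise to about 150°.

```bash
python3 -m creep '[0,0,4,-2.8,0,0,0,4,-2.8,0,0,0,4,-2.8,0,0,0,4,-2.8,0,0,0,4,-2.8,0,0,0,4,-2.8,0,0,0,4,-2.8,0,0,0,4,-2.8,0,0,0,4,-2.8,0,0,0,4,-2.8,0,0,0,4,-2.8,0,0,0,4,-2.8,0]'
python3 - <<'E'
from h import *
p=AX+B@(.066*np.array([np.cos(np.radians(210)),np.sin(np.radians(210))]))
go(p,.16)
c=cam('wrist'); save(c,'3.png'); sectors(c)
E
```

```text
time_s: 1.45
eef_pos: [0.5161, 0.024, 0.2313]
eef_rot: [18.7, 90.0, -47.3]
contact_force: [0.9, -1.2, -0.1]
grip_width: 0.0002
tool-frame cm [ 7.13  6.47 -3.93] tcp [0.5161 0.024  0.2313] F [ 0.88 -1.17 -0.06] t 1.45
orange 665 mean 61.4 lo/hi [31.7 85. ]
white 993 mean 126.2 lo/hi [ 91.3 163.3]
blue 871 mean 204.7 lo/hi [170.7 238.6]
green 926 mean 277.5 lo/hi [244.5 308.9]
violet 471 mean 354.2 lo/hi [319.3  17. ]
```

View pics/3.png

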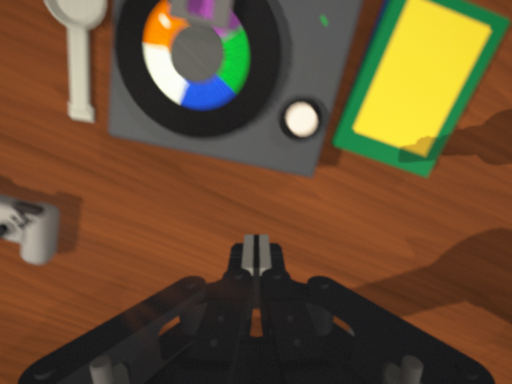

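The wrist view shows the wheel hub at about (197,53), the button at (301,119) and the fingers shut. I'll check the axis and button by ray.

```bash
python3 - <<'E'
from h import *
c=cam('wrist'); f=c['frame'];hsv=cv2.cvtColor(f,cv2.COLOR_RGB2HSV)
m=(f.max(2)<45).astype(np.uint8); m[180:]=0; m[:,360:]=0
n,l,s,ce=cv2.connectedComponentsWithStats(m);k=1+np.argmax(s[1:,4])
cs=cv2.findContours((l==k).astype(np.uint8),cv2.RETR_EXTERNAL,cv2.CHAIN_APPROX_NONE)[0]; q=max(cs,key=len)[:,0]
X=np.array([ray(c,u,v,.068)[:2] for u,v in q if v>70])
A=np.c_[2*X,np.ones(len(X))];sol=np.linalg.lstsq(A,(X**2).sum(1),rcond=None)[0];print('circle',sol[:2],np.sqrt(sol[2]+sol[:2]@sol[:2]),'pred',AX)
m=((hsv[...,1]<45)&(hsv[...,2]>190)).astype(np.uint8); m=m[90:150,275:330]
v,u=np.nonzero(m); print(ray(c,u.mean()+275,v.mean()+90,.071),BT,len(u))
P=cloud(c); L=(P[...,:2]-AX)@B;r=np.hypot(L[...,0],L[...,1]);g=(r>.056)&(r<.08)&(L[...,0]<0)&(P[...,2]>.03);print('rim z',np.percentile(P[g][:,2],[10,50,90]))
print('btn z',np.median(P[90:150,275:330,2][m>0]))
go(AX,.1)
E
python3 -m creep '[0,0.6,1.2,-0.8,0,0,0.6,1.2,-0.8,0,0,0.6,1.2,-0.8,0,0,0.6,1.2,-0.8,0,0,0.6,1.2,-0.7,0,0,1,0.5,0,0,0,1,0,0,-0.1,0,1,0,0,-0.1,0,1,0,0,-0.1,0,0,0,0,0]'
python3 - <<'E'
from h import *
p=AX+B@(.066*np.array([np.cos(np.radians(210)),np.sin(np.radians(210))]))
T=go(p,.072); print('z ang',np.degrees(np.arctan2(T[1,2],T[0,2]))-12.2)
E
```

```text
circle [0.59550862 0.11939461] 0.06407501369078682 pred [0.60816026 0.13052248]
[0.5951356  0.00276915 0.071     ] [0.5944226  0.00477958] 606
rim z [0.06668837 0.06772643 0.37433026]
btn z 0.07226688604872694
tool-frame cm [13.12 12.53 -5.71] tcp [0.5173 0.0268 0.2309] F [ 0.62 -0.51 -0.44] t 1.55
time_s: 2.55
eef_pos: [0.5582, 0.0838, 0.1593]
eef_rot: [-125.8, 89.8, -174.7]
contact_force: [-0.2, 0.6, 0.3]
grip_width: 0.0
tool-frame cm [ 8.73  0.27 -0.09] tcp [0.5582 0.0838 0.1593] F [-0.16  0.63  0.29] t 2.55
z ang -61.03965527493905
```

The circle fit was contaminated (radius 64 mm instead of 84), so I'm discarding it. The button and sector angles agree with the box fit to 2 mm. Now descending to feel for the rim.

```bash
python3 -m creep '[0,1.5,0.05,0,0,0,1.5,0.05,0,0,0,1.5,0.05,0,0,0,1.5,0.05,0,0,0,1,0,0,0,0,0.8,0,0,0,0,0.4,0,0,0,0,0.2,0,0,0,0,0,0,0,0]'
python3 -m creep '[0,0.2,0,0,0,0,0.2,0,0,0,0,0,0,0,0,0,0,0,0,0]'
```

```text
time_s: 3.45
eef_pos: [0.5607, 0.0853, 0.0775]
eef_rot: [30.1, 90.0, -18.8]
contact_force: [-0.2, 0.1, 0.1]
grip_width: -0.0003
time_s: 3.85
eef_pos: [0.5605, 0.0853, 0.0733]
eef_rot: [3.6, 90.0, -45.3]
contact_force: [-0.4, -0.6, 0.7]
grip_width: -0.0001
```

```bash
python3 -m creep '[0,0.2,0,0,0,0,0.1,0,0,0,0,0,0,0,0,0,0,0,0,0]';python3 -m creep '[0,0.1,0,0,0,0,0,0,0,0,0,0,0,0,0]';python3 -m creep '[0,0.1,0,0,0,0,0,0,0,0,0,0,0,0,0]'
```

```text
time_s: 4.25
eef_pos: [0.5605, 0.0853, 0.0702]
eef_rot: [-83.6, 90.0, -132.5]
contact_force: [0.3, -0.2, -0.3]
grip_width: 0.0002
time_s: 4.55
eef_pos: [0.5605, 0.0853, 0.0693]
eef_rot: [-65.2, 90.0, -114.0]
contact_force: [0.8, 0.6, 0.4]
grip_width: 0.0003
time_s: 4.85
eef_pos: [0.5605, 0.0853, 0.0683]
eef_rot: [-56.4, 90.0, -105.3]
contact_force: [-0.6, -0.9, 0.1]
grip_width: 0.0002
```

```bash
python3 -m creep '[0,0.1,0,0,0,0,0,0,0,0,0,0,0,0,0]';python3 -m creep '[0,0.1,0,0,0,0,0,0,0,0,0,0,0,0,0]'
```

```text
time_s: 5.15
eef_pos: [0.5606, 0.0853, 0.0673]
eef_rot: [22.9, 90.0, -26.0]
contact_force: [0.0, 0.8, -0.2]
grip_width: -0.0001
time_s: 5.45
eef_pos: [0.5606, 0.0853, 0.0665]
eef_rot: [12.0, 90.0, -36.9]
contact_force: [-0.7, -0.3, 2.9]
grip_width: -0.0003
```

Contact at about z = 0.067, with 2.9 N. I'll press about 2 mm more.

```bash
python3 -m creep '[0,0.1,0,0,0,0,0,0,0,0,0,0,0,0,0]';python3 -m creep '[0,0.1,0,0,0,0,0,0,0,0,0,0,0,0,0]'
```

```text
time_s: 5.75
eef_pos: [0.5605, 0.0852, 0.0655]
eef_rot: [-13.6, 90.0, -62.5]
contact_force: [-2.2, -1.3, 5.4]
grip_width: -0.0002
time_s: 6.05
eef_pos: [0.5605, 0.0851, 0.0648]
eef_rot: [-12.9, 90.0, -61.8]
contact_force: [-1.6, -2.0, 7.4]
grip_width: 0.0001
```

```bash
python3 -m creep '[0,0.04,0,0,0,0,0,0.01,-0.33,0.05,0,0,0.01,-0.33,0.05,0,0,0.01,-0.33,0.05,0,0,0.01,-0.33,0.05,0,0,0.01,-0.33,0.05,0,0,0.01,-0.33,0.05]'
cat > chk.py <<'E'
from h import *
T=go(AX,.067); s=read_state(); L=(s['eef_pos'][:2]-AX)@B; print('phi',np.degrees(np.arctan2(L[1],L[0]))%360,'r',np.hypot(*L))
for n in ('wrist','scene'): print(n); sectors(cam(n),.066)
E
python3 chk.py
```

```text
time_s: 6.75
eef_pos: [0.5518, 0.1015, 0.065]
eef_rot: [55.1, 89.7, -11.1]
contact_force: [1.0, -3.1, 7.3]
grip_width: -0.0001
tool-frame cm [-0.18  6.33 -0.38] tcp [0.5518 0.1015 0.065 ] F [ 1.04 -3.15  7.3 ] t 6.75
phi 195.04677887129859 r 0.06344428613044605
wrist
orange 2636 mean 66.1 lo/hi [39.6 90. ]
white 3566 mean 124.6 lo/hi [ 53.4 166. ]
blue 2706 mean 204.8 lo/hi [171.5 237.5]
green 3117 mean 276.2 lo/hi [243.9 305.7]
violet 2263 mean 351.9 lo/hi [311.4  12.8]
scene
orange 26 mean 67.5 lo/hi [29.4 91.2]
white 55 mean 128.8 lo/hi [ 96.6 161.6]
blue 56 mean 200.8 lo/hi [168.5 230.8]
green 63 mean 274.3 lo/hi [242.4 306.7]
violet 25 mean 333.1 lo/hi [314.1  16. ]
```

It slipped: the wheel barely moved, and 3.1 N tangential at 7.3 N normal gives a friction coefficient of about 0.45. I'll press to about 11 N and work farther out, at r ≈ 72 mm.

```bash
python3 -m creep '[0,-0.4,-0.4,0,0,0,0,-0.45,0,0,0,0.4,0,0,0,0,0.1,0,0,0,0,0,0,0,0,0,0,0,0,0]';python3 -m creep '[0,0.05,0,0,0,0,0,0,0,0,0,0,0,0,0]'
```

```text
time_s: 7.45
eef_pos: [0.5411, 0.0983, 0.063]
eef_rot: [-97.6, 89.9, -163.6]
contact_force: [-5.5, -1.7, 10.5]
grip_width: -0.0002
time_s: 7.75
eef_pos: [0.5411, 0.0982, 0.0626]
eef_rot: [-96.5, 89.9, -162.6]
contact_force: [-4.8, -1.4, 11.6]
grip_width: -0.0003
```

```bash
python3 -m creep '[0,0,-0.05,0,0,0,0,0.01,-0.2,0.03,0,0,0.01,-0.22,0.03,0,0,0.01,-0.22,0.03,0,0,0.01,-0.22,0.03,0,0,0.01,-0.22,0.03]'; python3 chk.py
```

```text
time_s: 8.35
eef_pos: [0.5378, 0.1076, 0.0627]
eef_rot: [-47.6, 89.9, -122.3]
contact_force: [-4.5, -6.0, 10.7]
grip_width: -0.0001
tool-frame cm [-0.44  7.39 -0.35] tcp [0.5378 0.1076 0.0627] F [-4.51 -6.04 10.69] t 8.35
phi 185.82199043432595 r 0.073944291426674
wrist
orange 2715 mean 59.3 lo/hi [13.1 82.7]
white 3927 mean 118.3 lo/hi [ 47.4 159.4]
blue 2993 mean 198.5 lo/hi [164.8 231.4]
green 3527 mean 270.2 lo/hi [237.5 300. ]
violet 2634 mean 341.9 lo/hi [304.5   8.6]
scene
orange 23 mean 50.1 lo/hi [20.2 82.8]
white 56 mean 120.5 lo/hi [ 88.  154.2]
blue 57 mean 192.9 lo/hi [160.9 224.4]
green 61 mean 267.6 lo/hi [237.1 299.3]
violet 30 mean 324.8 lo/hi [308.    9.6]
```

The wheel is turning now (about 6–8°). Continuing.

```bash
python3 -m creep '[0,0,0,-0.37,0.05,0,0,0.01,-0.37,0.05,0,0,0.01,-0.37,0.05,0,0,0.01,-0.37,0.05,0,0,0.01,-0.37,0.05,0,0,0.01,-0.37,0.05,0,0,0.01,-0.37,0.05,0,0,0.01,-0.37,0.05,0,0,0.01,-0.37,0.05,0,0,0.01,-0.37,0.05]'; python3 chk.py
```

```text
time_s: 9.45
eef_pos: [0.5365, 0.1448, 0.0625]
eef_rot: [-53.1, 89.8, -156.5]
contact_force: [-5.5, -3.3, 10.7]
grip_width: -0.0002
tool-frame cm [-0.47  7.3  -0.28] tcp [0.5365 0.1448 0.0625] F [-5.53 -3.28 10.67] t 9.45
phi 156.56926993743355 r 0.07309800097004429
wrist
orange 2645 mean 12.7 lo/hi [344.   52.4]
white 3697 mean 90.7 lo/hi [ 56.1 128.7]
blue 3078 mean 168.7 lo/hi [134.  202.7]
green 3674 mean 243.0 lo/hi [209.  273.9]
violet 2795 mean 299.3 lo/hi [277.8 340. ]
scene
orange 15 mean 25.4 lo/hi [ 7.1 41. ]
white 52 mean 96.7 lo/hi [ 62.4 128.5]
blue 56 mean 166.2 lo/hi [132.6 199.3]
green 61 mean 237.9 lo/hi [205.4 270.3]
violet 51 mean 306.3 lo/hi [280.7 332.8]
```

```bash
python3 -m creep '[0,0,0.01,-0.37,0.05,0,0,0.01,-0.37,0.05,0,0,0.01,-0.37,0.05,0,0,0.01,-0.37,0.05,0,0,0.01,-0.37,0.05,0,0,0.01,-0.37,0.05,0,0,0.01,-0.37,0.05]'; python3 chk.py; python3 -c "
from h import *
save(cam('wrist'),'4.png')"
```

```text
time_s: 10.25
eef_pos: [0.5464, 0.1689, 0.0625]
eef_rot: [-46.2, 89.8, -169.7]
contact_force: [-7.0, 0.0, 11.7]
grip_width: 0.0001
tool-frame cm [-0.47  7.26 -0.2 ] tcp [0.5464 0.1689 0.0625] F [-7.01  0.02 11.72] t 10.25
phi 135.94536312672898 r 0.0726754392377449
wrist
orange 1728 mean 355.9 lo/hi [337.8  14.1]
white 3534 mean 69.2 lo/hi [358.1 107.1]
blue 3125 mean 147.7 lo/hi [112.5 182.3]
green 3647 mean 222.2 lo/hi [188.2 253. ]
violet 4034 mean 286.1 lo/hi [257.7 314.9]
scene
orange 21 mean 9.7 lo/hi [331.1  36.3]
white 35 mean 86.5 lo/hi [ 59.4 106.9]
blue 54 mean 143.4 lo/hi [110.5 176. ]
green 59 mean 216.9 lo/hi [184.  249.6]
violet 64 mean 291.4 lo/hi [258.5 323.4]
```

View pics/4.png

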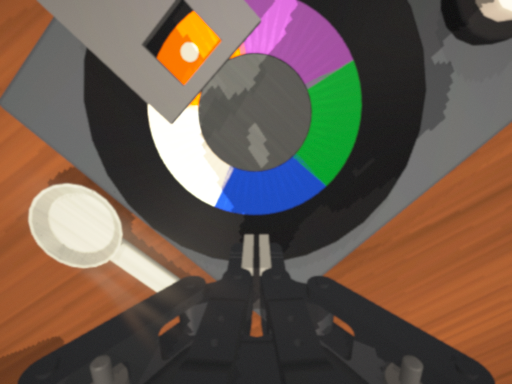

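The wrist view shows the wheel clearly: hub at about (255,112), white dot at (189,51) in the window, and a little still to turn. I'll fit the ring centre and compute the angles from it.

```bash
cat > ang.py <<'E'
from h import *
import sys
zw=float(sys.argv[1])
c=cam('wrist'); f=c['frame'];hsv=cv2.cvtColor(f,cv2.COLOR_RGB2HSV).astype(int);H,S,V=hsv[...,0],hsv[...,1],hsv[...,2]
cl={'white':(S<60)&(V>200),'blue':(S>100)&(H>100)&(H<122)&(V>120),'green':(S>100)&(H>45)&(H<80)&(V>80),'violet':(S>70)&(H>125)&(H<165)&(V>80)}
v,u=np.mgrid[0:384,0:512]
D=np.stack([(u-c['cx'])/c['fx'],(v-c['cy'])/c['fy'],np.ones(u.shape)],-1)@c['R']; o=-c['R'].T@c['t']
X=(o+D*((zw-o[2])/D[...,2])[...,None])[...,:2]
near=np.hypot(*(X-AX).transpose(2,0,1))<.062
m=((cl['blue']|cl['green']|cl['violet'])&near).astype(np.uint8)
m=cv2.morphologyEx(m,cv2.MORPH_OPEN,np.ones((3,3)))
q=max(cv2.findContours(m,cv2.RETR_EXTERNAL,cv2.CHAIN_APPROX_NONE)[0],key=len)[:,0]
q=q[(q[:,1]>1)&(q[:,0]>1)&(q[:,0]<510)]
Y=X[q[:,1],q[:,0]]; Y=Y[np.hypot(*(Y-AX).T)>.045]
for _ in range(4):
    s=np.linalg.lstsq(np.c_[2*Y,np.ones(len(Y))],(Y**2).sum(1),rcond=None)[0]; r=np.sqrt(s[2]+s[:2]@s[:2]); e=np.hypot(*(Y-s[:2]).T)-r; Y=Y[abs(e)<.0015]
A=s[:2]; print('axis fit',A,'r',r,'n',len(Y),'vs',AX)
L=(X-A)@B; rr=np.hypot(L[...,0],L[...,1]);th=np.degrees(np.arctan2(L[...,1],L[...,0]))%360; ring=(rr>.032)&(rr<.049)
def bnd(a,b): # a lower angle sector, b higher
    ma,mb=cl[a]&ring,cl[b]&ring
    g=cv2.dilate(ma.astype(np.uint8),np.ones((5,5)))&cv2.dilate(mb.astype(np.uint8),np.ones((5,5)))
    t=th[g>0]; return np.median(t),len(t)
for a,b,k in (('white','blue',108),('blue','green',180),('green','violet',252)):
    t,n=bnd(a,b); print(a,b,round(t,1),n,'-> orange at',round((t-k+180)%360-180,1))
E
python3 ang.py .063
```

```text
axis fit [0.60976049 0.12822971] r 0.05301989272732677 n 230 vs [0.60816026 0.13052248]
white blue 108.9 159 -> orange at 0.9
blue green 181.6 149 -> orange at 1.6
green violet 254.0 159 -> orange at 2.0
```

Orange is at about +1.5° and the axis fit is consistent (r 53 mm). I'll lift and check again.

```bash
python3 -m creep '[0,-0.2,0,0,0,0,-0.2,0,0,0,0,-0.3,0,0,0,0,-1,0,0,0,0,-3,0,0,0,0,-4,0,0,0,0,0,0,0,0]'; python3 ang.py .067; python3 chk.py
python3 - <<'E'
from h import *
c=cam('wrist'); save(c,'5.png')
E
```

```text
time_s: 11.15
eef_pos: [0.5511, 0.1695, 0.155]
eef_rot: [133.0, 89.4, 9.6]
contact_force: [2.1, -0.2, 0.9]
grip_width: 0.0
axis fit [0.60934666 0.1281598 ] r 0.052460214059113684 n 223 vs [0.60816026 0.13052248]
white blue 110.3 104 -> orange at 2.3
blue green 181.2 85 -> orange at 1.2
green violet 253.1 92 -> orange at 1.1
tool-frame cm [8.57 6.96 0.06] tcp [0.5498 0.1692 0.1524] F [-0.62  0.1  -1.16] t 11.2
phi 134.25342567553562 r 0.07002425109232167
wrist
orange 641 mean 356.3 lo/hi [338.6  14.2]
white 1389 mean 69.8 lo/hi [357.5 107.5]
blue 1251 mean 147.5 lo/hi [112.8 181.7]
green 1331 mean 220.9 lo/hi [188.1 252. ]
violet 1349 mean 285.9 lo/hi [257.9 314.8]
scene
orange 21 mean 10.2 lo/hi [331.1  37.4]
white 34 mean 87.7 lo/hi [ 65.  106.9]
blue 48 mean 143.5 lo/hi [115.2 171.7]
green 59 mean 213.3 lo/hi [180.1 244.4]
violet 67 mean 289.7 lo/hi [254.9 323.4]
```

View pics/5.png

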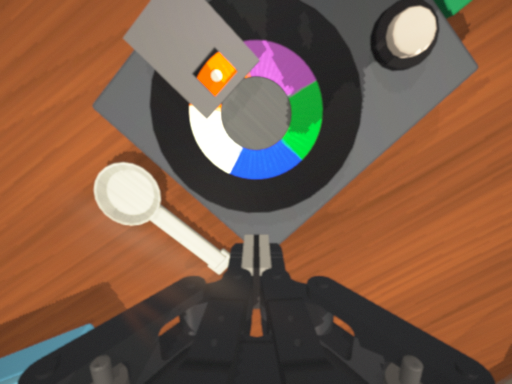

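The wrist view shows only orange in the window, with the white dot at (217,75) centred and the spoon rest untouched. I'll check the dot angle and bridge yaw, then plan the move to the button.

Run:
```python
from h import *
c=cam('wrist'); A=np.array([.6094,.1282]); f=c['frame']
hsv=cv2.cvtColor(f,cv2.COLOR_RGB2HSV).astype(int)
m=(hsv[...,1]<110)&(hsv[...,2]>170); m=m[60:92,200:232]; v,u=np.nonzero(m); print('dot px',u.mean()+200,v.mean()+60,len(u))
d=B.T@(ray(c,u.mean()+200,v.mean()+60,.067)[:2]-A); print('dot',d,np.degrees(np.arctan2(d[1],d[0])))
b=np.array([ray(c,*p,.082)[:2] for p in ((128,36),(207,113),(256,65))]); e=b[1]-b[0]; print('bridge edge yaw',np.degrees(np.arctan2(*(-e)[::-1])),'width',np.hypot(*(b[2]-b[1])), 'mid end',B.T@((b[1]+b[2])/2-A))
m=((hsv[...,1]<45)&(hsv[...,2]>190)); m=m[5:65,385:440].astype(np.uint8); v,u=np.nonzero(m); bt=ray(c,u.mean()+385,v.mean()+5,.0715); print('button',bt)
go(bt[:2],.085)
```

```text
dot px 217.27272727272728 75.09848484848484 132
dot [4.01407410e-02 9.61986977e-06] 0.01373113482845868
bridge edge yaw 12.118612779498095 width 0.04819945737031556 mid end [2.43322126e-02 4.44453962e-05]
button [0.59581048 0.00207335 0.0715    ]
tool-frame cm [ 6.31 13.23 11.24] tcp [0.5473 0.1688 0.1482] F [-0.43 -0.02 -0.43] t 11.4
```

The dot sits at 0.0° with radius 40 mm, and bridge yaw is 12.1° against the assumed 12.2°. The wheel is set, so I'm moving to the button.

```bash
python3 -m creep '[0,0,2.2,1.87,0,0,0,2.2,1.87,0,0,0,2.2,1.87,0,0,0,2.2,1.87,0,0,0,2.2,1.87,0,0,0,2.2,1.87,0,0,0,0,0,0,0,1.5,0,0,0,0,1.5,0,0,0,0,1.5,0,0,0,0,0,0,0,0]'
python3 - <<'E'
from h import *
go([.5955,.003],.0715)
E
```

```text
time_s: 12.5
eef_pos: [0.5945, 0.0036, 0.1014]
eef_rot: [-65.1, 89.6, 171.6]
contact_force: [-0.1, 0.6, 0.7]
grip_width: -0.0002
tool-frame cm [ 2.99  0.13 -0.02] tcp [0.5945 0.0036 0.1014] F [-0.07  0.57  0.73] t 12.5
```

```bash
python3 -m creep '[0,1,0.1,0,0,0,1,0,0,0,0,0.6,0,0,0,0,0.4,0,0,0,0,0.2,0,0,0,0,0,0,0,0]';python3 -m creep '[0,0.2,0,0,0,0,0.1,0,0,0,0,0,0,0,0,0,0,0,0,0]'
```

```text
time_s: 13.1
eef_pos: [0.5974, 0.0021, 0.0724]
eef_rot: [-15.8, 90.0, -139.1]
contact_force: [-0.8, 0.6, -0.5]
grip_width: 0.0
time_s: 13.5
eef_pos: [0.5978, 0.002, 0.0698]
eef_rot: [111.7, 89.9, -11.7]
contact_force: [0.2, 0.7, 3.4]
grip_width: 0.0001
```

```bash
python3 -m creep '[0,0.2,0,0,0,0,0.2,0,0,0,0,0,0,0,0,0,0,0,0,0]';python3 -m creep '[0,0.2,0,0,0,0,0,0,0,0,0,0,0,0,0]';python3 -m creep '[0,0.1,0,0,0,0,0,0,0,0,0,0,0,0,0]'
```

```text
time_s: 13.9
eef_pos: [0.5978, 0.002, 0.066]
eef_rot: [111.0, 89.9, -12.4]
contact_force: [-1.1, 0.4, 7.3]
grip_width: -0.0003
time_s: 14.2
eef_pos: [0.5979, 0.002, 0.0658]
eef_rot: [111.6, 89.9, -11.7]
contact_force: [-5.9, -0.9, 19.2]
grip_width: -0.0001
time_s: 14.5
eef_pos: [0.5979, 0.002, 0.0657]
eef_rot: [110.6, 89.8, -12.7]
contact_force: [-8.1, 0.0, 25.2]
grip_width: 0.0001
```

The button is hard home: z stalled at 0.0657 and the force jumped to 25 N. Now releasing, withdrawing and checking.

```bash
python3 -m creep '[0,-0.4,0,0,0,0,-0.5,0,0,0,0,-1,0,0,0,0,-3,0,0,0,0,-4,0,0,0,0,-4,-2,-2,0,0,-1,-3,-3,0,0,0,-3,-3,0,0,0,0,0,0,0,0,0,0,0]'
python3 - <<'E'
from h import *
a=cam('scene');sectors(a,.067); b=cam('wrist')
P=cloud(a);hs=cv2.cvtColor(a['frame'],cv2.COLOR_RGB2HSV);g=(hs[...,1]<40)&(hs[...,2]>170)&(np.hypot(P[...,0]-.596,P[...,1]-.003)<.012)
print('button z',np.median(P[g][:,2]),g.sum())
cv2.imwrite('pics/6.png',np.hstack([cv2.resize(a['frame'][155:265,220:390,::-1],(600,388)),]))
cv2.imwrite('pics/7.png',np.vstack([cv2.resize(a['frame'][:,:,::-1],(400,300)),cv2.resize(b['frame'][:,:,::-1],(400,300))]))
print(read_state()['contact_force'],read_state()['eef_pos'])
E
```

```text
time_s: 15.5
eef_pos: [0.5741, 0.1136, 0.2012]
eef_rot: [-28.4, 89.9, -151.7]
contact_force: [0.3, 0.7, 0.8]
grip_width: -0.0003
orange 22 mean 9.3 lo/hi [330.8  35.5]
white 38 mean 87.0 lo/hi [ 63.6 236.6]
blue 48 mean 142.4 lo/hi [113.2 172.8]
green 58 mean 214.9 lo/hi [181.4 246.2]
violet 66 mean 290.0 lo/hi [256.5 323.3]
button z 0.07181597609167714 39
[ 0.121647   -1.01398039  0.58303769] [0.57458821 0.11204862 0.20093426]
```

View pics/6.png

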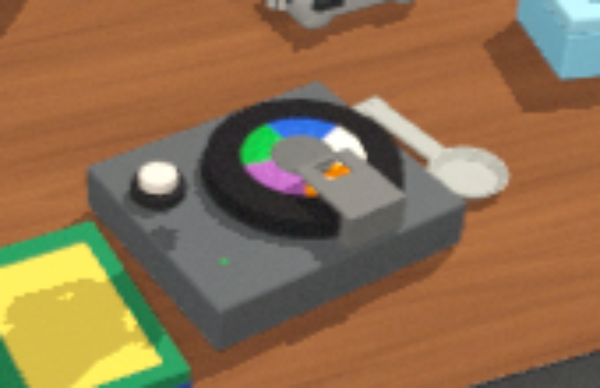

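View pics/7.png

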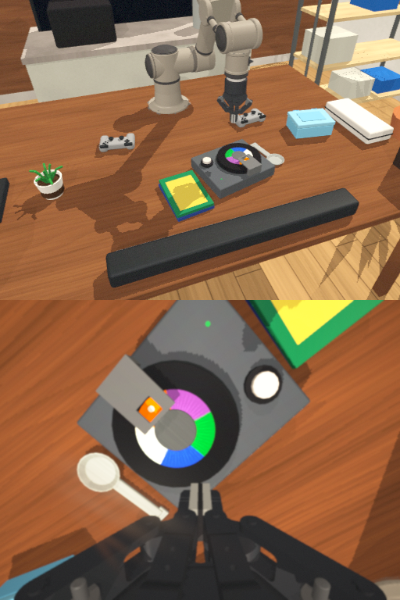

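The pictures show orange with its dot centred in the window (wrist view, lower picture, about (151,408)). The button is back up at z = 0.0718, everything else is where it was, and the tool is free at z = 0.20.

```bash
python3 -c "
from cell import hand_in
print(hand_in())"
```

```text
the job is handed in; nothing more can be done
None
```

The media selector is set to orange and the white button was pressed home and released. I handed the job in after about 15.5 s of robot time.

- **Wheel:** I turned the rim about 59° clockwise. The first try, at about 7 N, slipped and left the wheel almost where it was. Pressing at 10.5 to 12 N farther out on the rim turned it. The wheel sank about 4.5 mm by the arm's reading, against its 5 mm stop. The force stayed well below the 18 N of bottoming.
- **Button:** It went down about 6 mm until it stopped hard at about 25 N. After release its top was back at about 72 mm, the height it started from.
- **Last checks:** Before the button press the dot measured 0.0° from the window centre, while the sector boundaries read +1 to +2°. After it, the pictures still showed the dot centred, and the scene-camera sector angles were unchanged within about 2°. Everything else in the pictures is where it was, and the arm is clear of everything at 0.20 m.
- **One failed check:** An early circle fit of the rim came out at 64 mm instead of 84 mm. I discarded it and used the box fit, which the later ring fit matched within 3 mm.

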